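Undock the contact probe and gauge the marked spot

TASK

Take the blue-handled contact probe out of its bayonet dock: turn it counter-clockwise (seen from above) to its stop, where its orange stripes meet the green slot marks, and lift it straight out. Then set its sprung brass tip inside the red ring on the white specimen plate, with the probe square to the tilted plate, press gently until the tip is about half way in (about 4 N), and finish holding it there, still gripped and steady. Do not shift the plate's tilt, and leave the cup, tin and flask standing where they are.

Things in the scene. Friction and masses are not known exactly. Their poses are not given: they have to be found in the camera images.
- probe: contact probe, upright in the dock at the start, about 0.18 kg. Origin on its axis at the underside of its dark collar (34 mm across, 6 mm thick, rests on the dock's top); z runs up the axis from tip to handle. Below the collar: steel barrel, 16 mm diameter, 45 mm long, then the brass tip. At the start its x axis stands 0.9 to 1.4 rad clockwise (from above) of the dock's x axis: locked
- handle (a point): middle of the probe's square blue handle (28 x 28 mm, faces along probe x and y, orange stripes on the +x and -x faces), on the probe's axis 33 mm above its origin; the handle spans 27 mm up and down from here, with a 4 mm black button on top
- lug (a point): outer end of one of the probe's two bayonet lugs, which stick out along probe +x and -x to 16 mm from the axis, 6 mm wide, 9.5 to 15.5 mm below the probe's origin
- tip (a point): end of the probe's round-nosed sprung brass tip (8 mm diameter), on the probe's axis, 61 mm below the probe's origin when not pressed
- plunger (a joint): how far the sprung tip is pushed into the barrel: 0 m (free, held out by a 1 N preload) to 0.012 m (bottomed); about 500 N/m, so half way is 4 N
- dock: fixed grey post 70 x 70 mm on a 94 mm foot; origin at the centre of its underside, z up, top of its 7 mm cap at 72 mm. The cap has a 21 mm square bore and, along dock x, a slot 13 x 38 mm marked by two green lines. The lugs pass only when probe x lies along dock x (either way round) within 0.15 rad; a stop ends the turn 0.15 rad past that. Lift 65 mm to clear
- stand: fixed stand, dark base 120 x 112 x 10 mm, origin at the centre of its underside; cheeks up to 66 mm high at y = +-48 mm, black clamp knob on the -y side. Its aluminium plate (90 x 80 mm) is hinged at stand x = -45, z = 30 mm and rises towards stand +x, so it faces up and towards stand -x. On it is clamped a white 60 x 60 mm specimen
- mark (a point): centre of the red ring (24 mm inside, 30 mm outside diameter, red dot at its centre) on the white specimen's surface; its z axis is the outward normal of the surface
- tilt (a joint): tilt of the specimen plate from level, rad (0.12 to 0.35 at the start); clamped by stiff friction
- sample_cup_1: sample cup with yellow lid, 61 mm across, 62 mm high; origin at the centre of its underside; bystander
- filter_tin: round tin with green lid, 67 mm across, 33 mm high; origin at the centre of its underside; bystander
- flask: conical glass flask, 67 mm across, 106 mm high; origin at the centre of its underside; bystander
- centrifuge: fixed bench centrifuge behind the work, 340 x 370 mm, its blue top 250 mm high and its open lid higher still; origin at the centre of its underside, front face 150 mm towards the robot from there. The way from the arm's start to the work can pass over it: keep the gripper in front of it
Things that resemble listed ones, but are neither listed nor needed, are in the scene too. Of the things that look like the probe, the middle-sized one is meant.

How it is judged:
By the outcome, as a careful person would: the job done as asked, in the order asked, and still so for the second after the job is handed in, while the arm keeps its last pose, push and grip.
It also fails if it takes over 58 s, if anything falls off the work surface, if the arm or the gripper's body presses on something with over 40 N, if the wrist force passes 120 N, or if a joint passes its speed limit or range.

ROBOT

A 6-joint arm with a two-finger parallel gripper is mounted at the origin on a cart in front of the work surface, level with it; the furniture and walls round the work are solid. World frame = base frame: x ahead of the robot, y to its left, z up, the work surface at z = 0. Lengths are in m, angles in rad, forces in N, time in s.
With the tool pointing down it reaches from about 0.4 to 0.925 m from the base axis. Payload 12.5 kg.
Tool frame: the origin (TCP) lies at the very end of the fingers, on their centre line; the grasp point (between the pads) lies 19 mm behind it; z points along the fingers, y is the line along which they close (so a half turn about z gives the same grasp; the last joint's range is limited). The gripper opens to 95 mm and grips with 3 to 60 N. Pads are 20 mm wide; open, the fingers measure 119 mm over their backs; the gripper's body (75 mm by 180 mm) begins 59 mm behind the grasp point.
Start: joints at [1.177, 0.491, 1.559, -0, 1.092, -0.106], TCP at [0.177, 0.599, 0.215] pointing down, gripper open.
Joint ranges: [-3.1, 3.1], [-0.84, 2.19], [0.05, 2.79], [-1.13, 4.28], [0.06, 2.93], [-2.69, 2.69]. Speed limits (rad/s): [2.22, 2.22, 2.79, 3.14, 3.14, 3.14].

INTERFACE

Orientations are given as a unit quaternion [w, x, y, z].
In Python, from plant import manip, imaging gives the robot as it stands.
- The arm moves only by the tool send_rows, never from a script. Its arguments are lists of equal length, an entry for each row: "slide": the shift along the tool's x, y, z in shares of 75 cm (1.0 is 75 cm), a list of three; "twist": the turn, a rotation vector about the tool's x, y, z in a scale on which 1.0 is 120 degrees, a list of three; "hand": the finger opening in cm, from 0 to 9.51. In form: {"slide": [[dx, dy, dz], ...], "twist": [[ax, ay, az], ...], "hand": [hand, ...]}. A call has exactly 10 rows; each row is the pose to reach, as a shift and turn from the pose commanded when the call began, along the tool's axes at that moment; what a row does not reach only later rows make up. A row lasts 1/10 s, in which the tool goes at most 50 mm and 8.59 degrees, less where a joint would pass 70% of its speed; a pose out of reach is approached as far as the arm can. A call with a gripper value outside its range is refused whole. The fingers move at their own pace and stop on an object; the grip force is fixed at half the most. Time passes only in rows, so rows that repeat a pose let the fingers close, or fill a call up. It gives the time, the measured TCP pose, the force, the opening and the grip force at its end, in the units of the state.
- manip.state(): the state, without advancing time (a new reading comes with each control period).
- imaging.camera(name): name is "side" or "top"; returns (picture, depth): 420x560x3 uint8, blue, green, red; 420x560 float32, m along the optical axis (not along the pixel's ray), 0 where there is no reading.
- imaging.camera_params(name): a dict with "intrinsics" (3x3 intrinsics, pixels), "world_to_cam" (4x4, takes a point from world to camera coordinates). Camera axes: x right, y down, z forward; pixel columns grow to the right and rows downward; lengths in m; the calibration is good to about 2 mm. A picture is of the moment at which its call begins. camera_params takes no time and is no camera call.
- manip.close_job(): hands the job in; it is judged then, once.
The state is a dict: "time": time; "joints": joint angles; "qvel": joint speeds; "tau": joint torques, N m; "position": TCP position; "tool_rot": TCP orientation; "wrist_force": force on the tool from outside, world axes, zero at the start; "ft_torque": the same for the moment, N m; "gripper_width": finger opening in m; "finger_force": force on a finger pad.
Only numpy, scipy, OpenCV 4.12 (cv2) and the standard library are available. Lean on these libraries where they do the work, as an engineer would, in place of code of your own. Each camera call takes 0.05 s, during which the arm holds its last target. There are 200 camera calls.

## Working session

There is one attempt and no reset: what is moved stays moved. The work goes in short steps, Python scripts to look and compute and a tool call to move; the robot and the scene stay as the last step left them, time stands still between calls to the robot, and variables do not carry over. Pictures are saved under pics/ and viewed, at most 10 in all, crops included, and the job is handed in when it is done.

Besides the shell and the picture viewer there is one more tool, called after "Request:" as name(argument=value, ...) on one line, values as JSON. send_rows: Moves the arm, as the interface text tells. Its arguments: {"type":"object","properties":{"slide":{"type":"array","items":{"type":"array","items":{"type":"number"}}},"twist":{"type":"array","items":{"type":"array","items":{"type":"number"}}},"hand":{"type":"array","items":{"type":"number"}}},"required":["slide","twist","hand"]}

```bash
mkdir -p pics; ls
python3 - <<'E'
from plant import manip, imaging
import cv2, numpy as np
for n in ("top","side"):
    p,d=imaging.camera(n); cv2.imwrite(f"pics/{n}0.png",p); np.save(f"{n}0.npy",d)
    print(imaging.camera_params(n))
print(manip.state())
E
```

```text
pics
{'intrinsics': array([[438.002348  ,   0.        , 280.07245816],
       [  0.        , 438.002348  , 214.90514749],
       [  0.        ,   0.        ,   1.        ]]), 'world_to_cam': array([[-1.31051423e-04, -9.99981172e-01,  6.13503473e-03,
         3.53537808e-02],
       [-9.85756630e-01, -9.02595695e-04, -1.68175659e-01,
         5.42244834e-01],
       [ 1.68178030e-01, -6.06969081e-03, -9.85737951e-01,
         1.35165658e+00],
       [ 0.00000000e+00,  0.00000000e+00,  0.00000000e+00,
         1.00000000e+00]])}
{'intrinsics': array([[411.5951749 ,   0.        , 278.67189744],
       [  0.        , 411.5951749 , 208.32736936],
       [  0.        ,   0.        ,   1.        ]]), 'world_to_cam': array([[ 0.99757286,  0.06904804,  0.00898622, -0.52321962],
       [ 0.0369409 , -0.41541855, -0.90887997,  0.07332471],
       [-0.05902333,  0.90700595, -0.41696097,  1.29030061],
       [ 0.        ,  0.        ,  0.        ,  1.        ]])}
{'time': 0.1, 'joints': array([ 1.17743830e+00,  4.91533788e-01,  1.55935996e+00, -1.79764858e-06,
        1.09170784e+00, -1.05617117e-01]), 'qvel': array([-0.00066276, -0.00089555, -0.00354789,  0.00017157, -0.0004077 ,
       -0.00114491]), 'tau': array([ 2.86068920e-03, -6.13622260e+01, -2.58601785e+01,  6.94129919e-02,
        4.70552640e-02, -5.37985682e-05]), 'position': array([0.17727767, 0.59912015, 0.21410858]), 'tool_rot': array([-1.23784521e-04,  1.43374216e-01,  9.89668419e-01, -4.89047495e-04]), 'wrist_force': array([-0.48143203, -0.30853253,  0.08114538]), 'ft_torque': array([-0.0169017 ,  0.04043145,  0.00252349]), 'finger_force': 0.0, 'gripper_width': 0.09495167768798184}
```

View pics/top0.png

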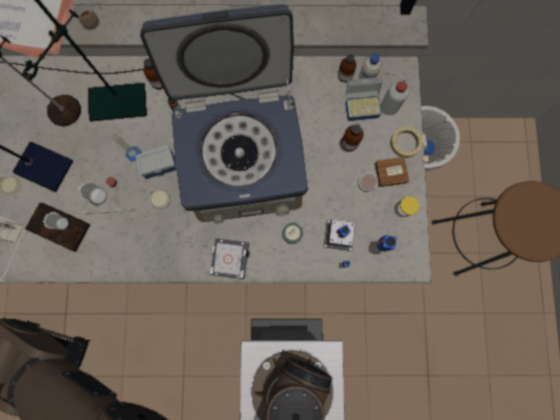

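View pics/side0.png

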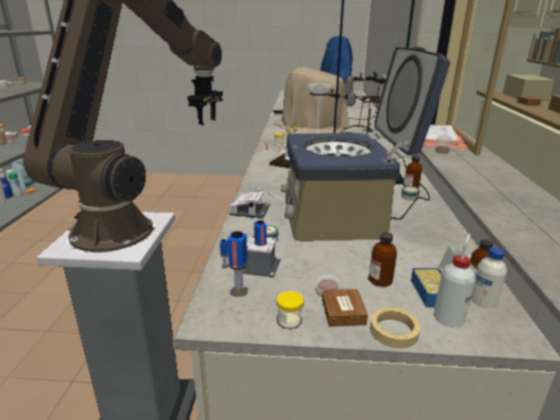

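The top view shows the stand with its red ring at (229,258), the tin at (292,233), and the dock with its probe at (341,232). The look-alikes are at (387,243) and (346,264), and the cup's yellow lid is at (409,206). Next I'll enlarge crops of the dock and stand.

Run:
```python
import cv2, numpy as np
t=cv2.imread("pics/top0.png"); s=cv2.imread("pics/side0.png")
a=cv2.resize(t[210:280,205:255],None,fx=8,fy=8,interpolation=cv2.INTER_CUBIC)
b=cv2.resize(t[210:280,320:370],None,fx=8,fy=8,interpolation=cv2.INTER_CUBIC)
cv2.imwrite("pics/c1.png",np.hstack([a,b]))
a=cv2.resize(s[180:300,210:290],None,fx=5,fy=5,interpolation=cv2.INTER_CUBIC)
cv2.imwrite("pics/c2.png",a)
```

```text
(no output)
```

View pics/c1.png

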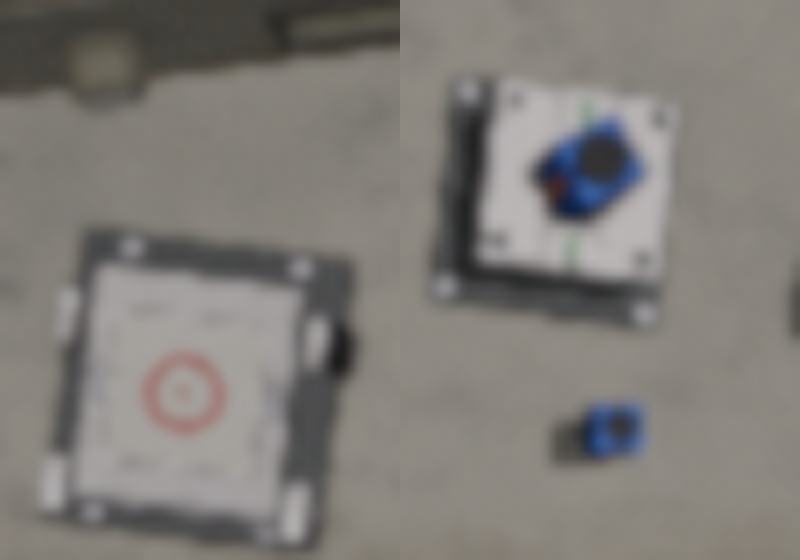

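View pics/c2.png

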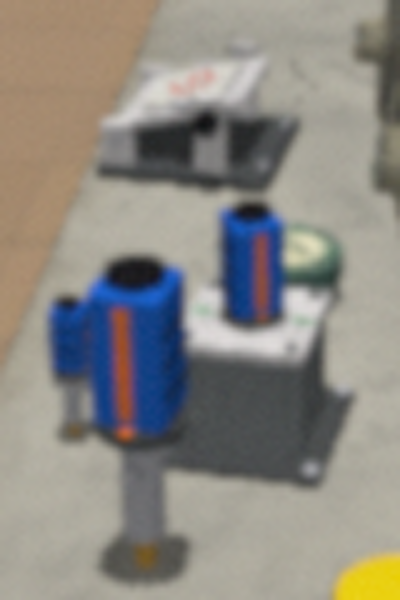

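The enlarged crops show:
- **Ring:** centre at crop (183,393).
- **Stand:** knob on the image-right side, so stand x points roughly along world +x.
- **Dock cap:** corners at (490,80), (680,100), (660,280) and (475,262), with green marks at (587,110) and (572,255).
- **Probe:** button at (605,158), and one stripe facing lower left at (555,187).

The side crop shows the large, middle and small probes. The middle one is in the dock.

```bash
cat > h.py <<'E'
import numpy as np, cv2
from plant import manip, imaging
P={n:imaging.camera_params(n) for n in("top","side")}
def cam(n):
    K=P[n]["intrinsics"];T=P[n]["world_to_cam"];return K,T[:3,:3],T[:3,3]
def onz(n,u,v,z):
    K,R,t=cam(n);r=R.T@np.linalg.inv(K)@[u,v,1];c=-R.T@t
    return c+r*(z-c[2])/r[2]
def cloud(n,d):
    K,R,t=cam(n);v,u=np.mgrid[:420,:560]
    q=np.stack([(u-K[0,2])/K[0,0]*d,(v-K[1,2])/K[1,1]*d,d],-1)
    return (q-t)@R
def proj(n,X):
    K,R,t=cam(n);q=(np.atleast_2d(X)@R.T+t)@K.T;return q[:,:2]/q[:,2:]
E
python3 - <<'E'
from h import *
np.set_printoptions(precision=4,suppress=True)
d=np.load("top0.npy");W=cloud("top",d);t=cv2.imread("pics/top0.png").astype(int)
R=lambda X,Y:(320+(X-400+.5)/8-.5,210+(Y+.5)/8-.5)
L=lambda X,Y:(205+(X+.5)/8-.5,210+(Y+.5)/8-.5)
c=np.array([onz("top",*R(*p),.072)[:2] for p in[(490,80),(680,100),(660,280),(475,262)]])
print("cap",c,c.mean(0),np.linalg.norm(c-np.roll(c,1,0),axis=1))
e=[c[0]-c[3],c[1]-c[2]];print("yaw",[np.arctan2(v[1],v[0]) for v in e])
e=[c[0]-c[1],c[3]-c[2]];print("yaw",[np.arctan2(-v[0],v[1]) for v in e])
g=np.array([onz("top",*R(*p),.072)[:2] for p in[(587,110),(572,255)]]);print("green",g,g.mean(0),np.arctan2(*(g[0]-g[1])[::-1]))
print("button",onz("top",*R(605,158),.136))
print("depth cap", np.median(W[224:242,331:352,2]), W[232,330:354,2])
# cap mask by depth
m=(abs(W[...,2]-.072)<.004);m[:,:328]=0;m[:,360:]=0;m[:215]=0;m[250:]=0
print("capmask",m.sum(),W[m].mean(0))
# specimen
m=(t.min(2)>125);m[:238]=0;m[282:]=0;m[:,:208]=0;m[:,250:]=0
ys,xs=np.nonzero(m);print(m.sum(),xs.mean(),ys.mean())
u,v=L(183,393);A=W[243:272,217:241].reshape(-1,3);A=A[A[:,2]>.02]
for _ in range(4):
    k=np.linalg.lstsq(np.c_[A[:,:2],np.ones(len(A))],A[:,2],rcond=None)[0];r=A[:,2]-np.c_[A[:,:2],np.ones(len(A))]@k
    A=A[abs(r)<2.5*r.std()+1e-4]
n=np.array([-k[0],-k[1],1]);n/=np.linalg.norm(n);print("plane",k,"n",n,"tilt",np.arccos(n[2]),"dir",np.arctan2(n[1],n[0]),r.std(),len(A))
K,Rr,tt=cam("top");ray=Rr.T@np.linalg.inv(K)@[u,v,1];o=-Rr.T@tt
s=(k[2]+k[:2]@o[:2]-o[2])/(ray[2]-k[:2]@ray[:2]);print("mark",o+s*ray,W[int(v),int(u)])
for nm,(u,v) in dict(big=(387,243),small=(346,264),tin=(292,233),cup=(409,206),cfront=(245,212),cfrontL=(205,217)).items(): print(nm,W[v,u])
E
```

```text
cap [[ 0.5231 -0.1229]
 [ 0.5153 -0.197 ]
 [ 0.4448 -0.1872]
 [ 0.4517 -0.1157]] [ 0.4837 -0.1557] [0.0718 0.0745 0.0712 0.0719]
yaw [np.float64(-0.10072849628107258), np.float64(-0.13782067562673195)]
yaw [np.float64(-0.10549345408331859), np.float64(-0.09694247402335993)]
green [[ 0.5113 -0.1606]
 [ 0.4545 -0.1534]] [ 0.4829 -0.157 ] -0.12600910497411053
button [ 0.4836 -0.1571  0.136 ]
depth cap 0.07347623079629548 [0.0232 0.068  0.0743 0.0716 0.0708 0.0699 0.0712 0.0667 0.0754 0.0967
 0.1147 0.1276 0.1332 0.1313 0.1308 0.1359 0.1339 0.1379 0.1292 0.134
 0.1264 0.0723 0.0755 0.0676]
capmask 313 [ 0.4833 -0.155   0.0719]
879 227.81683731513084 258.9328782707622
plane [ 0.2629 -0.0381 -0.0469] n [-0.2541  0.0368  0.9665] tilt 0.2596780647924801 dir 2.997714721330698 0.003622502584803638 659
mark [0.4025 0.2    0.0513] [0.4042 0.2008 0.0566]
big [ 0.4394 -0.2713  0.1696]
small [ 0.3841 -0.1649  0.085 ]
tin [ 0.4858 -0.0027  0.0323]
cup [ 0.5676 -0.3717  0.0664]
cfront [0.5439 0.1443 0.0887]
cfrontL [0.5315 0.2709 0.0683]
```

```bash
cat > fit.py <<'E'
from h import *
from scipy.optimize import minimize
def box(x,y,th,h,z0,z1):
    c,s=np.cos(th),np.sin(th)
    return np.array([[x+c*a-s*b,y+s*a+c*b,z] for a in(-h,h) for b in(-h,h) for z in(z0,z1)])
def mask(hull,S=8,sh=(0,0,0,0)):
    u0,v0,w,h=sh;m=np.zeros((h*S,w*S),np.uint8)
    q=cv2.convexHull(((hull-[u0,v0]+.5)*S-.5).astype(np.float32))
    cv2.fillConvexPoly(m,np.round(q).astype(np.int32),255)
    return cv2.resize(m,(w,h),interpolation=cv2.INTER_AREA)/255.
if __name__=="__main__":
    np.set_printoptions(precision=4,suppress=True)
    roi=dict(top=(332,220,26,26),side=(247,213,26,36));ob={};org={}
    for n,(u,v,w,h) in roi.items():
        I=cv2.imread(f"pics/{n}0.png")[v:v+h,u:u+w].astype(float);b,g,r=np.moveaxis(I,2,0)
        o=np.clip((r-np.maximum(b,g)-15)/40,0,1);org[n]=o
        m=np.clip(np.maximum((b-r-25)/40,(75-I.max(2))/30),0,1)
        if n=="side": m[30:]=0
        ob[n]=np.maximum(m,o)
        yy,xx=np.mgrid[:h,:w];print(n,"orange",(o*xx).sum()/o.sum()+u,(o*yy).sum()/o.sum()+v,o.sum(),ob[n].sum())
    def model(p,n):
        x,y,th=p;A=mask(proj(n,box(x,y,th,.014,.078,.132)),sh=roi[n]);return A
    def cost(p):
        e=0
        for n in roi:
            A=model(p[:3] + (np.r_[p[3:5],0] if n=="side" else 0),n)
            e+=((A-ob[n])**2).sum()
        return e+ (p[3]**2+p[4]**2)/.002**2
    for th in(-1.6,-1.4,-1.2,-1.0):
        s=minimize(cost,[.4835,-.1565,th,0,0],method="Nelder-Mead",options=dict(initial_simplex=np.array([.4835,-.1565,th,0,0])+np.vstack([np.zeros(5),np.diag([.003,.003,.15,.002,.002])])));print(s.x,s.fun)
    for th in np.arange(-1.6,-.9,.1):
        s3=[proj(n,[.4835+.014*k*np.cos(th),-.1565+.014*k*np.sin(th),.105])[0] for n,k in(("top",-1),("side",1))];print(round(th,2),*s3)
E
python3 fit.py
```

```text
top orange 338.875 233.0 0.19999999999999998 74.39166666666667
side orange 261.75032175032175 234.84942084942085 19.425 204.70833333333337
[ 0.4847 -0.1559 -1.3716  0.0011  0.0005] 112.29861956426694
[ 0.4843 -0.1562 -1.3945  0.0013  0.0005] 111.39722082166638
[ 0.4849 -0.1557 -1.3816  0.0009  0.0003] 112.7525871050312
[ 0.4843 -0.1559 -1.3953  0.0014 -0.0003] 111.51718820246855
-1.6 [338.8188 230.6088] [258.4942 234.0924]
-1.5 [338.8388 231.0657] [259.0342 234.109 ]
-1.4 [338.9047 231.5196] [259.5764 234.1001]
-1.3 [339.0157 231.9659] [260.1152 234.0655]
-1.2 [339.171  232.4002] [260.6452 234.0058]
-1.1 [339.3688 232.818 ] [261.1607 233.9215]
-1.0 [339.6072 233.2152] [261.6565 233.8136]
```

```bash
cat > rows.py <<'E'
from h import *
from scipy.spatial.transform import Rotation as Ro
def rot(q): return Ro.from_quat(np.roll(q,-1))
def rows(p0,R0,targets):
    for p,R in targets:
        print(np.round(R0.inv().apply(np.asarray(p)-p0)*100,2).tolist(), np.round(np.degrees((R0.inv()*R).as_rotvec()),1).tolist())
def down(psi): # tool y at yaw psi, z down
    y=np.array([np.cos(psi),np.sin(psi),0]);z=np.array([0,0,-1.]);return Ro.from_matrix(np.c_[np.cross(y,z),y,z])
E
python3 - <<'E'
from rows import *
s=manip.state();p0=s["position"];R0=rot(s["tool_rot"])
N=20;k=np.arange(1,N+1)/N
a=1.284+(-.313-1.284)*k;r=np.interp(k,[0,.3,.75,1],[.625,.47,.47,.508]);z=np.interp(k,[0,.2,.8,1],[.214,.265,.265,.2])
psi=1.283+(-1.2-1.283)*k
T=[((r[i]*np.cos(a[i]),r[i]*np.sin(a[i]),z[i]),down(psi[i])) for i in range(N)]
rows(p0,R0,T[:10]);print();rows(np.array(T[9][0]),T[9][1],T[10:])
E
```

```text
[-4.73, -2.75, -1.26] [-0.1, -0.0, 7.1]
[-9.07, -5.87, -2.53] [-0.1, 0.0, 14.2]
[-12.94, -9.28, -3.81] [-0.1, 0.0, 21.3]
[-16.34, -12.94, -5.08] [-0.1, 0.0, 28.5]
[-19.23, -16.78, -5.07] [-0.1, 0.0, 35.6]
[-21.63, -20.76, -5.07] [-0.1, 0.0, 42.7]
[-24.89, -22.61, -5.07] [-0.1, 0.0, 49.8]
[-27.99, -24.73, -5.07] [-0.1, 0.0, 56.9]
[-30.91, -27.08, -5.07] [-0.1, 0.0, 64.0]
[-33.64, -29.66, -5.06] [-0.1, 0.0, 71.1]

[-3.45, 1.48, 0.0] [0.0, 0.0, 7.1]
[-7.01, 2.67, 0.0] [0.0, 0.0, 14.2]
[-10.65, 3.58, 0.0] [0.0, 0.0, 21.3]
[-14.35, 4.19, 0.0] [0.0, 0.0, 28.5]
[-18.09, 4.51, 0.0] [0.0, 0.0, 35.6]
[-21.87, 5.29, 0.0] [0.0, 0.0, 42.7]
[-25.75, 5.76, 1.62] [0.0, 0.0, 49.8]
[-29.73, 5.91, 3.25] [0.0, 0.0, 56.9]
[-33.76, 5.72, 4.87] [0.0, 0.0, 64.0]
[-37.82, 5.2, 6.5] [0.0, 0.0, 71.1]
```

The rows are not in the units I measure in: shifts go in shares of 75 cm and turns go in shares of 120 degrees. I convert before sending: -33.6 cm is -0.448, -5.2 cm is -0.0693, 71.1 degrees is 0.5925.

Request:
send_rows(slide=[[-0.0533, -0.032, -0.016], [-0.1093, -0.0693, -0.0333], [-0.1627, -0.1147, -0.0507], [-0.2107, -0.1653, -0.0667], [-0.2533, -0.2187, -0.0667], [-0.288, -0.2733, -0.0667], [-0.332, -0.3013, -0.0667], [-0.3733, -0.3293, -0.0667], [-0.412, -0.3613, -0.0667], [-0.448, -0.396, -0.0667]], twist=[[0, 0, 0.0592], [0, 0, 0.1183], [0, 0, 0.1775], [0, 0, 0.2375], [0, 0, 0.2967], [0, 0, 0.3558], [0, 0, 0.415], [0, 0, 0.4742], [0, 0, 0.5333], [0, 0, 0.5925]], hand=[9.5, 9.5, 9.5, 9.5, 9.5, 9.5, 9.5, 9.5, 9.5, 9.5])

```text
time: 1.1
position: [0.416, 0.2177, 0.2645]
tool_rot: [-0.0, 0.694, 0.72, -0.0]
wrist_force: [0.6, 1.0, -1.0]
gripper_width: 0.0951
finger_force: 0.0
```

In the tool's units: -37.8 cm is -0.504, -33.8 cm is -0.4507, 71.1 degrees is 0.5925.

Request:
send_rows(slide=[[-0.0453, 0.02, 0], [-0.0933, 0.036, 0], [-0.1413, 0.048, 0], [-0.1907, 0.056, 0], [-0.2413, 0.06, 0], [-0.292, 0.0707, 0], [-0.3427, 0.0773, 0.0213], [-0.396, 0.0787, 0.0427], [-0.4507, 0.076, 0.0653], [-0.504, 0.0693, 0.0867]], twist=[[0, 0, 0.0592], [0, 0, 0.1183], [0, 0, 0.1775], [0, 0, 0.2375], [0, 0, 0.2967], [0, 0, 0.3558], [0, 0, 0.415], [0, 0, 0.4742], [0, 0, 0.5333], [0, 0, 0.5925]], hand=[9.5, 9.5, 9.5, 9.5, 9.5, 9.5, 9.5, 9.5, 9.5, 9.5])

```text
time: 2.1
position: [0.4829, -0.158, 0.1987]
tool_rot: [-0.0, 0.983, 0.182, -0.0]
wrist_force: [1.4, 0.6, 0.6]
gripper_width: 0.0949
finger_force: 0.0
```

In the tool's units: 11.2 cm is 0.1493, 10 cm is 0.1333.

Request:
send_rows(slide=[[0.0013, -0.0013, 0.0267], [0.0013, -0.0013, 0.0667], [0.0013, -0.0013, 0.1067], [0.0013, -0.0013, 0.1333], [0.0013, -0.0013, 0.1493], [0.0013, -0.0013, 0.1493], [0.0013, -0.0013, 0.1493], [0.0013, -0.0013, 0.1493], [0.0013, -0.0013, 0.1493], [0.0013, -0.0013, 0.1493]], twist=[[0, 0, 0], [0, 0, 0], [0, 0, 0], [0, 0, 0], [0, 0, 0], [0, 0, 0], [0, 0, 0], [0, 0, 0], [0, 0, 0], [0, 0, 0]], hand=[9.5, 9.5, 9.5, 9.5, 9.5, 9.5, 6, 6, 6, 6])

```text
time: 3.1
position: [0.4839, -0.1551, 0.0883]
tool_rot: [0.0, 0.983, 0.185, 0.001]
wrist_force: [-0.1, 0.9, -0.4]
gripper_width: 0.0682
finger_force: 0.0
```

Run:
```python
from h import *
p,d=imaging.camera("top");s,ds=imaging.camera("side")
a=cv2.resize(p[205:275,310:380],None,fx=5.5,fy=5.5,interpolation=cv2.INTER_CUBIC)
b=cv2.resize(s[180:270,215:305],(385,385),interpolation=cv2.INTER_CUBIC)
cv2.imwrite("pics/g1.png",np.hstack([a,b]));print(manip.state())
```

```text
{'time': 3.2, 'joints': array([-4.40230350e-01,  5.05594534e-01,  1.97193661e+00,  1.36254166e-04,
        6.63361228e-01,  7.58454743e-01]), 'qvel': array([ 2.99479924e-04,  2.87993972e-03, -5.76947252e-05, -7.13283992e-04,
       -2.94660803e-03, -1.40490299e-03]), 'tau': array([ 7.75895402e-03, -5.29722118e+01, -1.65305418e+01,  5.25689428e-02,
       -2.87162588e-02,  3.50586251e-04]), 'position': array([ 0.48382155, -0.15503914,  0.0879935 ]), 'tool_rot': array([1.71226751e-04, 9.82751390e-01, 1.84931285e-01, 3.08286512e-04]), 'wrist_force': array([ 0.29715302, -0.54060677, -0.03569829]), 'ft_torque': array([-0.03505698,  0.20189935,  0.04110007]), 'finger_force': 0.0, 'gripper_width': 0.062200906831282425}
```

View pics/g1.png

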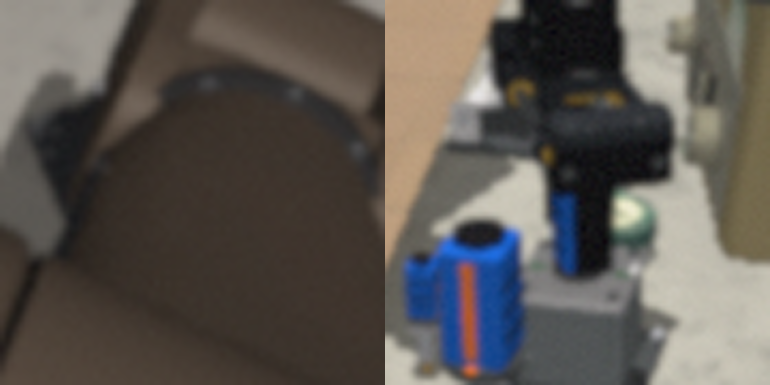

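The side view shows the fingers straddling the blue handle above the cap, with the near finger at (580,230). Now I close on it.

In the tool's units: 0.1 cm is 0.0013.

Request:
send_rows(slide=[[0, 0, 0.0013], [0, 0, 0.0013], [0, 0, 0.0013], [0, 0, 0.0013], [0, 0, 0.0013], [0, 0, 0.0013], [0, 0, 0.0013], [0, 0, 0.0013], [0, 0, 0.0013], [0, 0, 0.0013]], twist=[[0, 0, 0], [0, 0, 0], [0, 0, 0], [0, 0, 0], [0, 0, 0], [0, 0, 0], [0, 0, 0], [0, 0, 0], [0, 0, 0], [0, 0, 0]], hand=[5, 4, 3, 2, 1, 1, 1, 1, 1, 1])

```text
time: 4.2
position: [0.4837, -0.155, 0.0866]
tool_rot: [-0.0, 0.983, 0.185, 0.0]
wrist_force: [0.1, -0.1, -1.2]
gripper_width: 0.0281
finger_force: 29.6
```

Run:
```python
from h import *
s=manip.state()
for k in("time","position","tool_rot","wrist_force","ft_torque","gripper_width","finger_force","joints"):print(k,np.round(s[k],4))
```

```text
time 4.2
position [ 0.4837 -0.155   0.0866]
tool_rot [-0.      0.9828  0.1849  0.    ]
wrist_force [ 0.0553 -0.0883 -1.2029]
ft_torque [-0.2439  0.1094  0.004 ]
gripper_width 0.0281
finger_force 29.5576
joints [-4.4030e-01  5.0800e-01  1.9728e+00  2.0000e-04  6.6080e-01  7.5850e-01]
```

In the tool's units: -56 degrees is -0.4667.

Request:
send_rows(slide=[[0, 0, 0], [0, 0, 0], [0, 0, 0], [0, 0, 0], [0, 0, 0], [0, 0, 0], [0, 0, 0], [0, 0, 0], [0, 0, 0], [0, 0, 0]], twist=[[0, 0, -0.0333], [0, 0, -0.0833], [0, 0, -0.1333], [0, 0, -0.1833], [0, 0, -0.2333], [0, 0, -0.2833], [0, 0, -0.3333], [0, 0, -0.3833], [0, 0, -0.4333], [0, 0, -0.4667]], hand=[1, 1, 1, 1, 1, 1, 1, 1, 1, 1])

```text
time: 5.2
position: [0.4838, -0.1549, 0.0866]
tool_rot: [-0.0, 0.78, 0.626, 0.0]
wrist_force: [1.0, 0.2, -0.7]
gripper_width: 0.0278
finger_force: 29.6
```

```bash
cat > st.py <<'E'
from rows import *
s=manip.state();R=rot(s["tool_rot"]);y=R.as_matrix()[:,1]
for k in("time","position","wrist_force","ft_torque","gripper_width","finger_force","joints"):print(k,np.round(s[k],4))
print("psi",np.arctan2(y[1],y[0]),"z",R.as_matrix()[:,2])
E
python3 st.py
```

```text
time 5.2
position [ 0.4838 -0.1549  0.0866]
wrist_force [ 0.9882  0.23   -0.7373]
ft_torque [-0.0398 -0.0107 -0.0472]
gripper_width 0.0278
finger_force 29.5551
joints [-4.4020e-01  5.0790e-01  1.9728e+00  4.0000e-04  6.6070e-01 -2.2300e-01]
psi -0.21744886670074076 z [ 2.04159846e-04  1.76380087e-04 -9.99999964e-01]
```

In the tool's units: -12 degrees is -0.1.

Request:
send_rows(slide=[[0, 0, 0], [0, 0, 0], [0, 0, 0], [0, 0, 0], [0, 0, 0], [0, 0, 0], [0, 0, 0], [0, 0, 0], [0, 0, 0], [0, 0, 0]], twist=[[0, 0, -0.0167], [0, 0, -0.0333], [0, 0, -0.05], [0, 0, -0.0667], [0, 0, -0.075], [0, 0, -0.0833], [0, 0, -0.0917], [0, 0, -0.1], [0, 0, -0.1], [0, 0, -0.1]], hand=[1, 1, 1, 1, 1, 1, 1, 1, 1, 1])

```text
time: 6.2
position: [0.484, -0.1561, 0.0867]
tool_rot: [0.001, 0.711, 0.703, -0.0]
wrist_force: [-0.2, -9.2, -2.5]
gripper_width: 0.0278
finger_force: 30.0
```

```bash
python3 st.py
```

```text
time 6.2
position [ 0.484  -0.1561  0.0867]
wrist_force [-0.203  -9.1839 -2.5136]
ft_torque [-2.0986  0.2131 -0.1591]
gripper_width 0.0278
finger_force 29.9821
joints [-4.4140e-01  5.0810e-01  1.9722e+00 -1.5000e-03  6.5970e-01 -4.2810e-01]
psi -0.012133208115842177 z [ 0.00104991 -0.00149871 -0.99999833]
```

In the tool's units: -0.8 cm is -0.0107, -0.6 cm is -0.008, 7 degrees is 0.0583.

Request:
send_rows(slide=[[0, 0, 0], [0, 0, 0], [0, 0, 0], [0, 0, 0], [0, 0, 0], [0, 0, -0.0027], [0, 0, -0.0053], [0, 0, -0.008], [0, 0, -0.0107], [0, 0, -0.0107]], twist=[[0, 0, 0.0167], [0, 0, 0.0333], [0, 0, 0.05], [0, 0, 0.0583], [0, 0, 0.0583], [0, 0, 0.0583], [0, 0, 0.0583], [0, 0, 0.0583], [0, 0, 0.0583], [0, 0, 0.0583]], hand=[1, 1, 1, 1, 1, 1, 1, 1, 1, 1])

```text
time: 7.2
position: [0.4838, -0.155, 0.0949]
tool_rot: [0.0, 0.753, 0.658, 0.0]
wrist_force: [0.4, -0.6, -2.0]
gripper_width: 0.0276
finger_force: 30.0
```

```bash
python3 st.py
```

```text
time 7.2
position [ 0.4838 -0.155   0.0949]
wrist_force [ 0.4367 -0.5775 -2.0331]
ft_torque [-0.1399  0.0643  0.0208]
gripper_width 0.0276
finger_force 29.9799
joints [-4.4030e-01  4.9430e-01  1.9664e+00  2.0000e-04  6.8040e-01 -3.0630e-01]
psi -0.13409744566085224 z [ 4.70721541e-04 -8.14580940e-05 -9.99999886e-01]
```

In the tool's units: -11 cm is -0.1467, -9.5 cm is -0.1267.

Request:
send_rows(slide=[[0, 0, -0.0107], [0, 0, -0.0267], [0, 0, -0.0467], [0, 0, -0.0667], [0, 0, -0.0867], [0, 0, -0.1067], [0, 0, -0.1267], [0, 0, -0.14], [0, 0, -0.1467], [0, 0, -0.1467]], twist=[[0, 0, 0], [0, 0, 0], [0, 0, 0], [0, 0, 0], [0, 0, 0], [0, 0, 0], [0, 0, 0], [0, 0, 0], [0, 0, 0], [0, 0, 0]], hand=[1, 1, 1, 1, 1, 1, 1, 1, 1, 1])

```text
time: 8.2
position: [0.4838, -0.1551, 0.2053]
tool_rot: [0.0, 0.753, 0.658, 0.0]
wrist_force: [0.3, -0.5, -2.4]
gripper_width: 0.028
finger_force: 30.0
```

```bash
python3 st.py
python3 - <<'E'
from h import *
s,ds=imaging.camera("side");p,d=imaging.camera("top");cv2.imwrite("pics/top1.png",p);np.save("top1.npy",d);np.save("side1.npy",ds)
cv2.imwrite("pics/side1f.png",s);cv2.imwrite("pics/side1.png",cv2.resize(s[140:260,190:310],(600,600),interpolation=cv2.INTER_CUBIC))
E
```

```text
time 8.2
position [ 0.4838 -0.1551  0.2053]
wrist_force [ 0.2627 -0.4692 -2.4037]
ft_torque [-0.0925  0.0139 -0.0354]
gripper_width 0.028
finger_force 29.9798
joints [-4.4030e-01  3.3630e-01  1.8533e+00  1.0000e-04  9.5100e-01 -3.0620e-01]
psi -0.13418836502946418 z [ 9.81256298e-04 -3.55894447e-04 -9.99999455e-01]
```

View pics/side1.png

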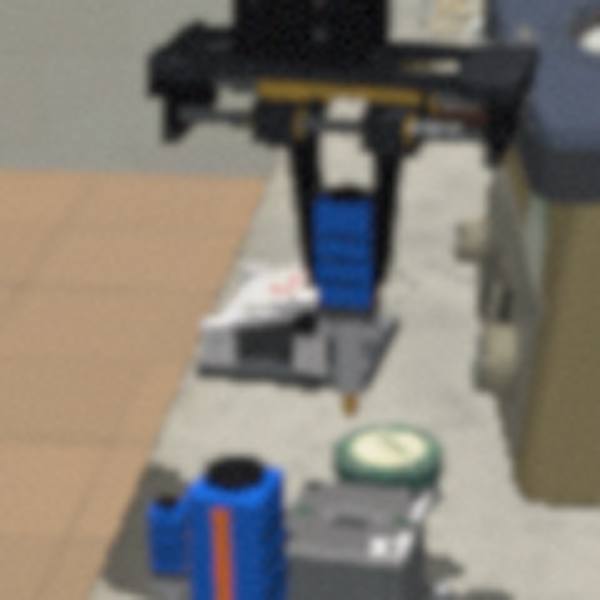

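The side view shows the probe clear of the dock and gripped upright, with its brass tip at crop (350,408). I'll now refine the plate plane with averaged depth, using the bench plane as a reference.

Run:
```python
from h import *
np.set_printoptions(precision=4,suppress=True)
D=[];I=[]
for _ in range(20):
    p,d=imaging.camera("top");D.append(d);I.append(p)
D=np.array(D);I=np.mean(I,0);D[D==0]=np.nan
d=np.nanmedian(D,0);np.save("topavg.npy",d);cv2.imwrite("pics/topavg.png",I.astype(np.uint8))
W=cloud("top",d);print("temporal sd",np.nanmedian(np.nanstd(D,0)[245:270,218:240]))
def fit(A,it=6):
    for _ in range(it):
        B=np.c_[A[:,:2]-A[:,:2].mean(0),np.ones(len(A))];k=np.linalg.lstsq(B,A[:,2],rcond=None)[0];r=A[:,2]-B@k
        sd=1.48*np.median(abs(r));A=A[abs(r)<2.5*sd+1e-5]
    cov=np.linalg.inv(B.T@B)*r.var();return k,A.mean(0),len(A),r.std(),np.sqrt(np.diag(cov))
for nm,(v0,v1,u0,u1) in dict(spec=(248,270,219,238),spec2=(246,272,217,239),table1=(236,276,255,282),table2=(240,275,300,328)).items():
    k,m,n,sd,ce=fit(W[v0:v1,u0:u1].reshape(-1,3));nn=np.r_[-k[:2],1];nn/=np.linalg.norm(nn)
    print(nm,"slope",k[:2],"se",ce[:2],"mean",m,n,sd,"tilt",np.arccos(nn[2]),"az",np.arctan2(nn[1],nn[0]))
b,g,r=np.moveaxis(I,2,0);o=np.clip((r-np.maximum(b,g)-12)/30,0,1);o[:246]=0;o[273:]=0;o[:,:216]=0;o[:,240:]=0
yy,xx=np.mgrid[:420,:560];print("ring",(o*xx).sum()/o.sum(),(o*yy).sum()/o.sum(),o.sum())
a=cv2.resize(I.astype(np.uint8)[233:283,203:253],(600,600),interpolation=cv2.INTER_CUBIC);cv2.imwrite("pics/st.png",a)
```

```text
temporal sd 0.002700173
spec slope [ 0.2733 -0.0324] se [0.0024 0.0024] mean [0.4038 0.1979 0.0534] 347 0.0007423022070838584 tilt 0.2686129350399157 az 3.023457509596288
spec2 slope [ 0.2777 -0.0435] se [0.004  0.0045] mean [0.4033 0.1999 0.0518] 567 0.0021447809593036697 tilt 0.27404727547239904 az 2.986115397610462
table1 slope [-0.0007  0.0017] se [0.0006 0.0009] mean [ 0.4165  0.0745 -0.0003] 1060 0.0007744185672740382 tilt 0.0018376320253561125 az -1.2032785323572857
table2 slope [-4.8286  2.2694] se [0.2025 0.381 ] mean [ 0.3988 -0.0518  0.2128] 980 0.19817227419373926 tilt 1.385513970997334 az -0.4393499761219873
ring 227.50579435313946 258.79509060261273 31.640000000000004
```

View pics/st.png

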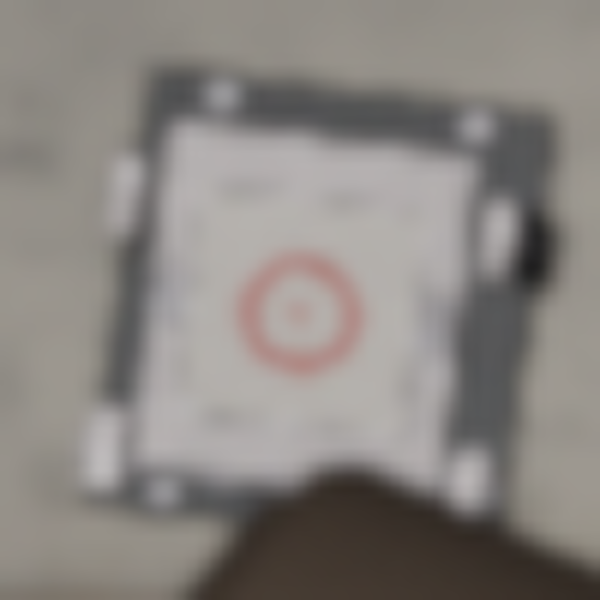

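The averaged top crop puts the ring centre at (300,313), which is image (227.5,258.7). The elbow only covers the lower edge of the stand. Plate tilt comes out at about 0.269 rad, with yaw about -0.11.

```bash
cat > plan.py <<'E'
from rows import *
sl=np.array([.2735,-.031]);c0=np.array([.4038,.1979,.0534])
n=np.r_[-sl,1];n/=np.linalg.norm(n)
K,Rr,tt=cam("top");ray=Rr.T@np.linalg.inv(K)@[227.5,258.7,1];o=-Rr.T@tt
mark=o+ray*(n@(c0-o))/(n@ray)
y=np.array([np.cos(-.11),np.sin(-.11),0]);y-=n*(n@y);y/=np.linalg.norm(y)
RT=Ro.from_matrix(np.c_[np.cross(y,-n),y,-n]);L=.0756
hov=lambda h:mark+n*(h+L)
E
python3 - <<'E'
from plan import *
print("mark",mark,"n",n,"hover",hov(.05))
s=manip.state();p0=s["position"];R0=rot(s["tool_rot"])
way=np.array([p0,[.43,-.09,.22],[.42,.03,.22],hov(.06)]);seg=np.r_[0,np.cumsum(np.linalg.norm(np.diff(way,axis=0),axis=1))];print(seg)
from scipy.interpolate import interp1d
from scipy.spatial.transform import Slerp
f=interp1d(seg,way,axis=0);q=f(np.linspace(0,seg[-1],21)[1:])
S=Slerp([0,1],Ro.concatenate([R0,RT]));T=[(q[i],S(max(0,(i-9)/10)) ) for i in range(20)]
rows(p0,R0,T[:10]);print();rows(*T[9],T[10:])
E
```

```text
mark [0.40231635 0.19957785 0.05294221] n [-0.26369323  0.02988845  0.96414343] hover [0.36919648 0.20333184 0.17403862]
[0.         0.0857111  0.20612705 0.39139077]
[1.31, -1.41, -0.35] [0.0, 0.0, 0.0]
[2.61, -2.83, -0.7] [0.0, 0.0, 0.0]
[3.92, -4.24, -1.05] [0.0, 0.0, 0.0]
[5.23, -5.65, -1.4] [0.0, 0.0, 0.0]
[6.91, -6.45, -1.54] [0.0, 0.0, 0.0]
[8.82, -6.87, -1.54] [0.0, 0.0, 0.0]
[10.73, -7.3, -1.54] [0.0, 0.0, 0.0]
[12.64, -7.72, -1.54] [0.0, 0.0, 0.0]
[14.55, -8.14, -1.54] [0.0, 0.0, 0.0]
[16.47, -8.56, -1.54] [0.0, 0.0, 0.0]

[1.83, -0.6, 0.18] [-1.5, 0.0, -0.1]
[3.57, -1.41, 0.56] [-3.1, 0.0, -0.3]
[5.32, -2.21, 0.95] [-4.6, 0.0, -0.4]
[7.06, -3.01, 1.33] [-6.2, 0.1, -0.6]
[8.8, -3.82, 1.71] [-7.7, 0.1, -0.7]
[10.54, -4.62, 2.1] [-9.2, 0.1, -0.8]
[12.28, -5.43, 2.48] [-10.8, 0.1, -1.0]
[14.03, -6.23, 2.87] [-12.3, 0.1, -1.1]
[15.77, -7.04, 3.25] [-13.8, 0.1, -1.2]
[17.51, -7.84, 3.63] [-15.4, 0.1, -1.4]
```

In the tool's units: 16.5 cm is 0.22, 8.8 cm is 0.1173.

Request:
send_rows(slide=[[0.0107, -0.012, -0.004], [0.0293, -0.032, -0.0093], [0.0493, -0.0533, -0.0133], [0.0693, -0.0747, -0.0187], [0.092, -0.0853, -0.02], [0.1173, -0.092, -0.02], [0.1427, -0.0973, -0.02], [0.168, -0.1027, -0.02], [0.1933, -0.108, -0.02], [0.22, -0.1147, -0.02]], twist=[[0, 0, 0], [0, 0, 0], [0, 0, 0], [0, 0, 0], [0, 0, 0], [0, 0, 0], [0, 0, 0], [0, 0, 0], [0, 0, 0], [0, 0, 0]], hand=[1, 1, 1, 1, 1, 1, 1, 1, 1, 1])

```text
time: 10.3
position: [0.4197, 0.0211, 0.2199]
tool_rot: [0.0, 0.753, 0.658, 0.0]
wrist_force: [1.0, -0.2, -2.5]
gripper_width: 0.0278
finger_force: 30.0
```

In the tool's units: 17.5 cm is 0.2333, 16.4 cm is 0.2187, -15.4 degrees is -0.1283.

Request:
send_rows(slide=[[0.024, -0.008, 0.0027], [0.048, -0.0187, 0.008], [0.0707, -0.0293, 0.012], [0.0947, -0.04, 0.0173], [0.1173, -0.0507, 0.0227], [0.14, -0.0613, 0.028], [0.164, -0.072, 0.0333], [0.192, -0.0853, 0.04], [0.2187, -0.0973, 0.0453], [0.2333, -0.104, 0.048]], twist=[[-0.0125, 0, 0], [-0.0258, 0, -0.0025], [-0.0383, 0, -0.0033], [-0.0517, 0, -0.005], [-0.0642, 0, -0.0058], [-0.0767, 0, -0.0067], [-0.09, 0, -0.0083], [-0.105, 0, -0.0092], [-0.12, 0, -0.0108], [-0.1283, 0.0008, -0.0117]], hand=[1, 1, 1, 1, 1, 1, 1, 1, 1, 1])

```text
time: 11.3
position: [0.3651, 0.205, 0.1836]
tool_rot: [0.1, 0.738, 0.662, 0.089]
wrist_force: [-0.8, 0.3, -2.6]
gripper_width: 0.0279
finger_force: 30.0
```

```bash
python3 st.py
python3 - <<'E'
from plan import *
s=manip.state();R0=rot(s["tool_rot"]);p0=s["position"]
print("tip offs",p0-n*0-R0.as_matrix()[:,2]*(-L)-(mark+.06*n), "angle to n",np.arccos(-R0.as_matrix()[:,2]@n))
rows(p0,R0,[(hov(h),RT) for h in(.06,.01)])
a,_=imaging.camera("side");cv2.imwrite("pics/h1.png",cv2.resize(a[130:220,200:290],(600,600),interpolation=cv2.INTER_CUBIC))
q=proj("side",[p0+R0.as_matrix()[:,2]*L,mark]);print("tip,mark px",(q-[200,130]+.5)*600/90-.5)
E
```

```text
time 11.3
position [0.3651 0.205  0.1836]
wrist_force [-0.8351  0.2961 -2.5824]
ft_torque [-0.0919  0.3063  0.0172]
gripper_width 0.0279
finger_force 29.9797
joints [ 0.4457  0.1806  2.2039 -0.2762  0.5439  0.7756]
psi -0.10822455092920057 z [ 0.26462784 -0.02993456 -0.9638859 ]
tip offs [-1.39805332e-03  1.31913492e-03 -8.68639960e-05] angle to n 0.0009705418766474692
[-0.12, 0.16, 0.03] [0.1, -0.0, 0.1]
[-0.12, 0.15, 5.03] [0.1, -0.0, 0.1]
tip,mark px [[285.0523464  335.08660686]
 [320.14608664 442.55263525]]
```

View pics/h1.png

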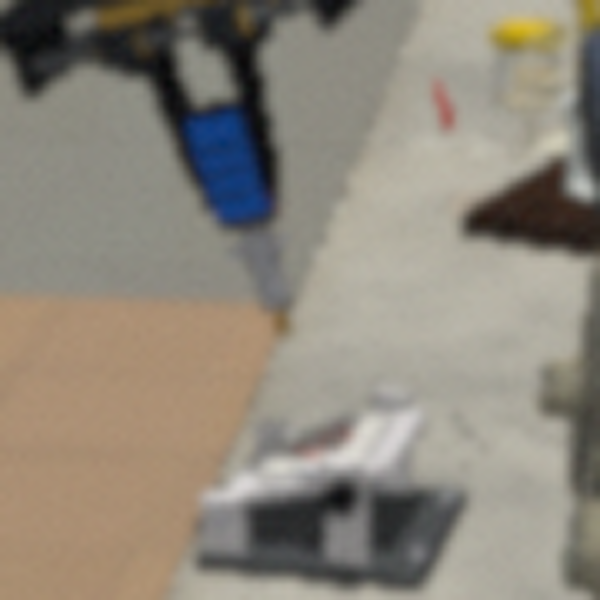

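The side view shows the tip at (282,330), close to the prediction of (285,335), and the ring near (322,443). I'll descend to about 10 mm above the plate and look again.

In the tool's units: 4.8 cm is 0.064, 3.5 cm is 0.0467.

Request:
send_rows(slide=[[-0.0013, 0.0013, 0.0067], [-0.0013, 0.002, 0.016], [-0.0013, 0.002, 0.0267], [-0.0013, 0.002, 0.0373], [-0.0013, 0.002, 0.0467], [-0.0013, 0.002, 0.0547], [-0.0013, 0.002, 0.06], [-0.0013, 0.002, 0.064], [-0.0013, 0.002, 0.064], [-0.0013, 0.002, 0.064]], twist=[[0, 0, 0], [0, 0, 0], [0, 0, 0], [0, 0, 0], [0, 0, 0], [0, 0, 0], [0, 0, 0], [0, 0, 0], [0, 0, 0], [0, 0, 0]], hand=[1, 1, 1, 1, 1, 1, 1, 1, 1, 1])

```text
time: 12.35
position: [0.3807, 0.2013, 0.1378]
tool_rot: [0.1, 0.738, 0.661, 0.089]
wrist_force: [0.4, 0.3, -1.6]
gripper_width: 0.0279
finger_force: 30.0
```

```bash
python3 st.py
python3 - <<'E'
from plan import *
s=manip.state();R0=rot(s["tool_rot"]);p0=s["position"]
tip=p0+R0.as_matrix()[:,2]*L
print("tip-mark",tip-mark,"h",(tip-mark)@n, "angle to n",np.arccos(-R0.as_matrix()[:,2]@n))
a=np.mean([imaging.camera("side")[0] for _ in range(6)],0)
I0=cv2.imread("pics/side0.png").astype(float)
b,g,r=np.moveaxis(I0,2,0);o=np.clip((r-np.maximum(b,g)-12)/30,0,1);o[:185]=0;o[206:]=0;o[:,:232]=0;o[:,262:]=0
yy,xx=np.mgrid[:420,:560];print("ring side",(o*xx).sum()/o.sum(),(o*yy).sum()/o.sum(),"pred",proj("side",mark))
c=np.hstack([cv2.resize(x[180:215,225:265].astype(np.uint8),(400,350),interpolation=cv2.INTER_CUBIC) for x in(a,I0)])
cv2.imwrite("pics/h2.png",c)
q=proj("side",[tip,mark]);print("tip,mark crop px",(q-[225,180]+.5)*10-.5)
E
```

```text
time 12.35
position [0.3807 0.2013 0.1378]
wrist_force [ 0.4251  0.3354 -1.6327]
ft_torque [-0.0556  0.2854  0.0214]
gripper_width 0.0279
finger_force 29.9799
joints [ 0.4186  0.2842  2.2397 -0.3485  0.4068  0.8344]
psi -0.10933216300455706 z [ 0.26391027 -0.03047788 -0.96406559]
tip-mark [-0.00170303 -0.00060047  0.01201762] h 0.01201783860200903 angle to n 0.0006329254917811316
ring side 238.0587337909992 191.8192219679634 pred [[247.596913   195.95789529]]
tip,mark crop px [[224.54406019 132.48570004]
 [230.46912996 164.07895288]]
```

View pics/h2.png

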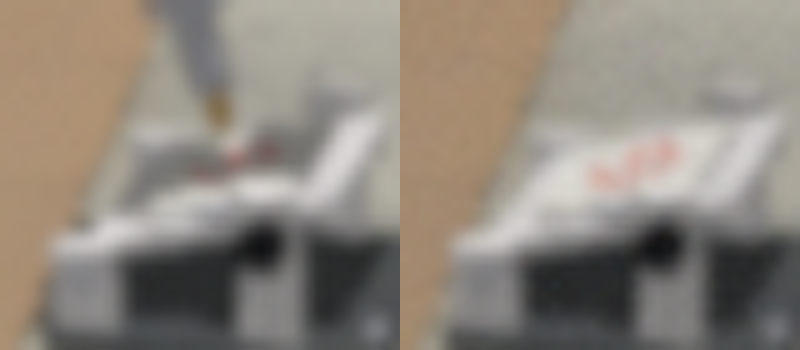

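The tip is about 12 mm above the plate at crop (220,125), with the ring centre near (235,165). Both views agree the tip is within about 2 mm of the axis through the ring. Next I take a force baseline and then press in stages.

```bash
cat > fm.py <<'E'
from plan import *
def meas(N=16):
    F=[];p=[];z=[]
    for _ in range(N):
        imaging.camera("side");s=manip.state();F.append(s["wrist_force"]);p.append(s["position"]);z.append(rot(s["tool_rot"]).as_matrix()[:,2])
    F=np.array(F);p=np.mean(p,0);z=np.mean(z,0);tip=p+z*L;e=tip-mark
    print("t",s["time"],"F",F.mean(0).round(3),"Fn",(F@n).mean().round(3),"se",((F@n).std()/N**.5).round(3),"h_mm",(e@n*1e3).round(2),"lat_mm",((e-n*(e@n))*1e3).round(2),"ang",np.arccos(-z@n).round(4),"finger",s["finger_force"].round(2),"w",s["gripper_width"].round(4))
meas()
E
python3 fm.py
```

```text
Traceback (most recent call last):
  File "fm.py", line 8, in <module>
    meas()
    ~~~~^^
  File "fm.py", line 7, in meas
    print("t",s["time"],"F",F.mean(0).round(3),"Fn",(F@n).mean().round(3),"se",((F@n).std()/N**.5).round(3),"h_mm",(e@n*1e3).round(2),"lat_mm",((e-n*(e@n))*1e3).round(2),"ang",np.arccos(-z@n).round(4),"finger",s["finger_force"].round(2),"w",s["gripper_width"].round(4))
                                                                                                                                                                                                                  ^^^^^^^^^^^^^^^^^^^^^^^
AttributeError: 'float' object has no attribute 'round'
```

In the tool's units: 1.2 cm is 0.016, 1.1 cm is 0.0147.

Request:
send_rows(slide=[[0, 0, 0.0027], [0, 0, 0.0053], [0, 0, 0.008], [0, 0, 0.0107], [0, 0, 0.012], [0, 0, 0.0133], [0, 0, 0.0147], [0, 0, 0.016], [0, 0, 0.016], [0, 0, 0.016]], twist=[[0, 0, 0], [0, 0, 0], [0, 0, 0], [0, 0, 0], [0, 0, 0], [0, 0, 0], [0, 0, 0], [0, 0, 0], [0, 0, 0], [0, 0, 0]], hand=[1, 1, 1, 1, 1, 1, 1, 1, 1, 1])

```text
time: 14.45
position: [0.3838, 0.2009, 0.1262]
tool_rot: [0.1, 0.738, 0.661, 0.089]
wrist_force: [-0.4, -0.3, -1.6]
gripper_width: 0.0282
finger_force: 30.0
```

```bash
python3 fm.py
```

```text
Traceback (most recent call last):
  File "fm.py", line 8, in <module>
    meas()
    ~~~~^^
  File "fm.py", line 7, in meas
    print("t",s["time"],"F",F.mean(0).round(3),"Fn",(F@n).mean().round(3),"se",((F@n).std()/N**.5).round(3),"h_mm",(e@n*1e3).round(2),"lat_mm",((e-n*(e@n))*1e3).round(2),"ang",np.arccos(-z@n).round(4),"finger",s["finger_force"].round(2),"w",s["gripper_width"].round(4))
                                                                                                                                                                                                                  ^^^^^^^^^^^^^^^^^^^^^^^
AttributeError: 'float' object has no attribute 'round'
```

```bash
sed -i 's/s\["finger_force"\].round(2)/s["finger_force"]/; s/s\["gripper_width"\].round(4)/s["gripper_width"]/' fm.py; python3 fm.py
```

```text
t 16.05 F [-0.161  0.075 -1.744] Fn -1.637 se 0.131 h_mm -0.06 lat_mm [ 1.43 -0.99  0.42] ang 0.0006 finger 29.97990757226944 w 0.0275495352773446
```

In the tool's units: 0.3 cm is 0.004, 0.25 cm is 0.0033.

Request:
send_rows(slide=[[0, 0, 0.0007], [0, 0, 0.0013], [0, 0, 0.002], [0, 0, 0.0027], [0, 0, 0.0033], [0, 0, 0.004], [0, 0, 0.004], [0, 0, 0.004], [0, 0, 0.004], [0, 0, 0.004]], twist=[[0, 0, 0], [0, 0, 0], [0, 0, 0], [0, 0, 0], [0, 0, 0], [0, 0, 0], [0, 0, 0], [0, 0, 0], [0, 0, 0], [0, 0, 0]], hand=[1, 1, 1, 1, 1, 1, 1, 1, 1, 1])

```text
time: 17.05
position: [0.3846, 0.2008, 0.1233]
tool_rot: [0.1, 0.738, 0.661, 0.089]
wrist_force: [-0.7, -0.6, 0.8]
gripper_width: 0.0275
finger_force: 30.0
```

```bash
python3 fm.py
```

```text
t 17.85 F [-0.501 -0.067  0.351] Fn 0.469 se 0.117 h_mm -3.06 lat_mm [ 1.43 -0.99  0.42] ang 0.0006 finger 29.98018652200699 w 0.02765790364918272
```

In the tool's units: 0.38 cm is 0.0051, 0.35 cm is 0.0047.

Request:
send_rows(slide=[[0, 0, 0.0007], [0, 0, 0.0013], [0, 0, 0.002], [0, 0, 0.0027], [0, 0, 0.0033], [0, 0, 0.004], [0, 0, 0.0047], [0, 0, 0.0051], [0, 0, 0.0051], [0, 0, 0.0051]], twist=[[0, 0, 0], [0, 0, 0], [0, 0, 0], [0, 0, 0], [0, 0, 0], [0, 0, 0], [0, 0, 0], [0, 0, 0], [0, 0, 0], [0, 0, 0]], hand=[1, 1, 1, 1, 1, 1, 1, 1, 1, 1])

```text
time: 18.85
position: [0.3856, 0.2007, 0.1196]
tool_rot: [0.1, 0.738, 0.661, 0.089]
wrist_force: [-2.0, -0.6, 2.1]
gripper_width: 0.028
finger_force: 30.0
```

```bash
python3 fm.py
python3 - <<'E'
from plan import *
a=np.mean([imaging.camera("side")[0] for _ in range(4)],0);p,_=imaging.camera("top")
cv2.imwrite("pics/f.png",np.hstack([cv2.resize(a[160:215,215:270].astype(np.uint8),(400,400),interpolation=cv2.INTER_CUBIC),cv2.resize(p[195:285,200:290],(400,400),interpolation=cv2.INTER_CUBIC)]))
E
```

```text
t 19.65 F [-1.016 -0.129  2.162] Fn 2.349 se 0.105 h_mm -6.85 lat_mm [ 1.43 -1.    0.42] ang 0.0006 finger 29.980469048023224 w 0.028142378740881577
```

View pics/f.png

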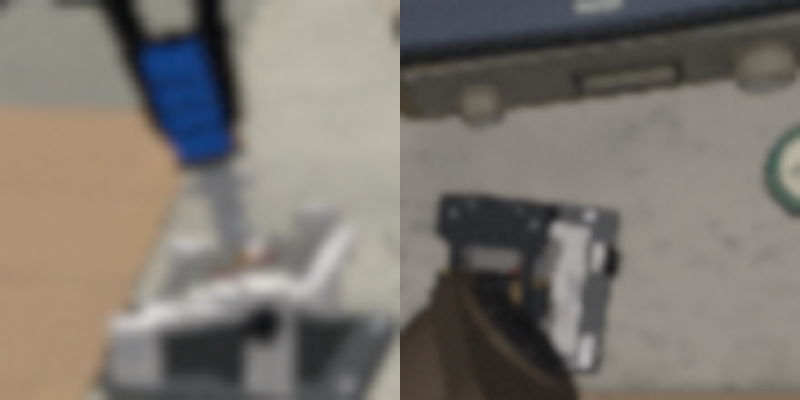

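The tip sits within the ring at (245,255), with the plate undisturbed and a net push of about 4.0 N, so I'm handing the job in.

```bash
python3 -c "
from plant import manip
print(manip.close_job())"
```

```text
the job is handed in; nothing more can be done
None
```

The probe was unlocked, lifted out of the dock, and is now held gripped and square to the plate with its tip inside the red ring, pressed at about 4.0 N (roughly 6 mm in); I handed the job in at about 20 s.

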